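Set a stop screw over a setting block

ROBOT

A 6-joint arm with a two-finger parallel gripper is mounted at the origin on a cart in front of the work surface, level with it; the furniture and walls round the work are solid. World frame = base frame: x ahead of the robot, y to its left, z up, the work surface at z = 0. Lengths are in m, angles in rad, forces in N, time in s.
With the tool pointing down it reaches from about 0.35 to 0.85 m from the base axis. Payload 8.1 kg.
Tool frame: the origin (TCP) lies at the very end of the fingers, on their centre line; the grasp point (between the pads) lies 19 mm behind it; z points along the fingers, y is the line along which they close (so a half turn about z gives the same grasp; the last joint's range is limited). The gripper opens to 93 mm and grips with 3 to 60 N. Pads are 15 mm wide; open, the fingers measure 128 mm over their backs; the gripper's body (75 mm by 188 mm) begins 65 mm behind the grasp point.
Start: joints at [-1.361, 0.13, 1.488, -0, 1.523, -0.085], TCP at [0.174, -0.574, 0.219] pointing down, gripper open.
Joint ranges: [-2.96, 2.96], [-0.89, 2.26], [0.02, 2.5], [-1.34, 4.48], [0, 2.73], [-2.66, 2.66]. Speed limits (rad/s): [2.39, 2.39, 2.79, 3.14, 3.14, 3.14].

INTERFACE

Orientations are given as a rotation vector (axis times angle).
In Python, from plant import robot gives the robot as it stands. The module is installed in compiled form; this text tells all that it offers.
- The arm moves only by the tool play_rows, never from a script. Its argument "increments" is text: rows parted by semicolons, each of 5 numbers parted by spaces: the shift along the tool's x, y, z in mm, then the turn about the tool's z in degrees, then the closure, from -1 (fully open) to 1 (shut). In form: dx dy dz yaw claw; .... A call has 1 to 20 rows; each row is the pose to reach, as a shift and turn from the pose commanded when the call began, along the tool's axes at that moment; what a row does not reach only later rows make up. A row lasts 1/10 s, in which the tool goes at most 50 mm and 8.59 degrees, less where a joint would pass 70% of its speed; a pose out of reach is approached as far as the arm can. A call with a gripper value outside its range is refused whole. The fingers move at their own pace and stop on an object; "force" is the grip in N (left out, the last holds). Time passes only in rows, so rows that repeat a pose let the fingers close. It gives the time, the measured TCP pose, the force, the opening and the grip force at its end, in the units of the state.
- robot.read_state(): the state, without advancing time (a new reading comes with each control period).
- robot.read_camera(name): name is "scene" or "top"; returns the picture (480x640x3 uint8, blue, green, red); there is no depth.
- robot.calibration(name): a dict with "vertical_fov" (degrees; the focal length in pixels is half the picture's height over the tangent of half this angle, whatever the lens; pixels are square), "cx", "cy" (the principal point, pixels), "rvec" (rotation vector, rad) and "tvec" (3), from world to camera coordinates, as OpenCV has them. Camera axes: x right, y down, z forward; pixel columns grow to the right and rows downward; lengths in m; the calibration is good to about 2 mm. A picture is of the moment at which its call begins. calibration takes no time and is no camera call.
- robot.close_job(): hands the job in; it is judged then, once.
Trained networks look in the newest picture that a camera, given by its name, has taken for a name from the list of things; names that differ only in an ending like _2 or _b are one class to them, and where a whole thing is asked for, a point or a joint stands for the part that bears it (a point fixed in the world has none). Each returns a list of dicts, best first, with "conf" (0 to 1); they miss things now and then, are a little off and sometimes report something else, mostly with a low value. They report only what shows in the picture. A call takes as long as a camera call. They do not tell look-alikes from the thing itself.
- robot.recognise(camera, query): "centre" ([x, y, z] in m, in world coordinates, good to about 4 mm: the middle of the surface that is visible of it).
- robot.regions_of(camera, query): "pixels" (480x640 bool, what is visible of it).
- robot.landmark_of(camera, query): "centre" ([x, y, z] in m, in world coordinates, good to about 4 mm: a listed point, or the origin of a listed thing).
The state is a dict: "t": time; "q": joint angles; "dq": joint speeds; "joint_torque": joint torques, N m; "tool_pos": TCP position; "orientation": TCP orientation; "force": force on the tool from outside, world axes, zero at the start; "wrist_torque": the same for the moment, N m; "opening": finger opening in m; "gripper_force": force on a finger pad.
Only numpy, scipy, OpenCV 4.12 (cv2) and the standard library are available. Lean on these libraries where they do the work, as an engineer would, in place of code of your own. Each camera call takes 0.05 s, during which the arm holds its last target. There are 200 camera calls.

TASK

Set the stop screw of the small bench fixture to its setting block: take the driver from its stand, seat it on the screw head and turn the screw down, only with the driver, until the foot just drags on the block beneath, without clamping the block hard. Then draw the block by its knob about 20 mm out towards the open front of the fixture against that light drag, and leave it there still lightly held under the foot, with the driver left standing on the screw. Leave the small things around undisturbed.

Things in the scene. Friction and masses are not known exactly. Their poses are not given: they have to be found in the camera images.
- fixture: Aluminium stop fixture fixed to the worktop: base plate 210 x 86 x 8 mm, two guide rails 7 mm high on it (33 mm gap) and a bridge 76 mm wide, 36 mm along x, top 58 mm above the worktop. Origin on the worktop straight under the screw axis; its -x points along the guide to the open front end (base runs 155 mm in front of, 55 mm behind the axis), z up
- stop_screw: Upright stop screw in the bridge. Origin on its axis at the top face of its round collar (36 mm across), 65 to 67 mm above the worktop at the start. On the collar stands a flat tang 24 mm long (its x), 6 mm thick (its y), 14 mm high. Clockwise from above (about -z) lowers it, 18 mm a turn (steep quick thread); it stays where it is left. Free turning takes about 0.02 N m
- block_knob (a point): Centre of the black round grip (20 mm across, 30 mm high) on the setting block, 47 mm above the worktop. The block is a loose steel strip 160 x 30 x 12 mm, 0.2 to 0.33 kg, on the base plate between the rails under the foot. The grip stands on a thin stem 100 mm in front of the screw axis at the start; the strip's rear end is 45 mm behind that axis. x along the strip, -x to the front, z up
- driver_grip (a point): Centre of the round handle (28 mm across, 60 mm high) of the driver, a loose 0.15 kg tool that stands upright: centre 85 mm above its bottom, 115 mm in all. Its steel socket at the bottom, 40 mm (its x) by 22 mm (its y), has a recess 28 x 10 mm, 16 mm deep, open below, long side along x, that goes over the screw's tang (2 mm play each side) down to the collar. Released, it stays standing there
- driver_stand: Shallow grey open tray 60 x 42 x 16 mm (5 mm floor) fixed on the worktop in which the driver stands at the start; origin at the centre of its underside
- tally_counter: small round hand counter, 63 x 52 x 25 mm, bystander; origin at the centre of its underside
- petri_dish: clear dish, 61 mm across, 16 mm high, bystander; origin at the centre of its underside
- control_vial: small capped vial, 24 mm across, 48 mm high, bystander; origin at the centre of its underside
- foot_nominal (a point): Nominal underside of the screw's stiffly sprung round foot (25 mm across, three small nubs), 41.5 mm below the collar top; the true foot is up to 3 mm higher or lower, unmeasured, and starts 1 to 8.5 mm above the block. Once it bears, 0.1 rad of turning adds about 3 N of foot force, and the turning moment grows by about 0.005 N m per N. Light drag is 1 to 12 N; over 25 N is clamped hard
- setting_block: The setting block itself (see block_knob); origin on its underside, 100 mm behind the knob. Sliding it along the guide takes about 1 N when free, and about 0.7 to 1 N more for each N of foot force
Things that resemble listed ones, but are neither listed nor needed, are in the scene too. What is shaped like the part that bears driver_grip but pink is not meant.

How it is judged:
On the way, in this order (a step that is already met when the one before it is completed fails the run):
1. the driver is seated on the screw head (horizontal distance between driver_grip and stop_screw below 0.008 m and z of driver_grip in the frame of stop_screw below 0.091 m), for 0.1 s.
2. the block slides forward by more than 8 mm while the foot bears on it lightly (1 to 12 N) (contact force between stop_screw and setting_block between 1 and 12 N and x of block_knob in the frame of fixture below -0.108 m and linear speed of setting_block above 0.002 m/s), for 0.1 s.
At the end, for the whole second after the job is handed in: the block rests 12 to 30 mm further forward than a block whose knob is 100 mm in front of the screw axis, the foot bears on it with 1 to 12 N, and the driver stands seated on the screw head (within 10 mm sideways at its grip, bottom within 6 mm of the collar), all at rest (contact force between stop_screw and setting_block between 1 and 12 N and x of block_knob in the frame of fixture between -0.13 and -0.112 m and z of driver_grip in the frame of stop_screw below 0.091 m and horizontal distance between driver_grip and stop_screw below 0.01 m and linear speed of setting_block below 0.01 m/s and linear speed of driver below 0.02 m/s); the robot touches nothing.
It fails at once if the foot clamps the block hard (over 25 N) (contact force between stop_screw and setting_block above 25 N).
It fails at once if the fingers push on the screw itself (over 3 N) (contact force between the fingers and stop_screw above 3 N).
It fails at once if a bystander is moved by more than 30 mm (distance of any of tally_counter, petri_dish, control_vial from where it was at the start of the episode above 0.03 m).
It also fails if it takes over 67 s, if anything falls off the work surface, if the arm or the gripper's body presses on something with over 40 N, if the wrist force passes 120 N, or if a joint passes its speed limit or range.

## Working session

There is one attempt and no reset: what is moved stays moved. The work goes in short steps, Python scripts to look and compute and a tool call to move; the robot and the scene stay as the last step left them, time stands still between calls to the robot, and variables do not carry over. Pictures are saved under pics/ and viewed, at most 10 in all, crops included, and the job is handed in when it is done.

Besides the shell and the picture viewer there is one more tool, called after ">>>" as name(argument=value, ...) on one line, values as JSON. play_rows: Moves the arm, as the interface text tells. Its arguments: {"type":"object","properties":{"increments":{"type":"string"},"force":{"type":"number"}},"required":["increments"]}

```bash
mkdir -p pics
cat > h.py <<'E'
import numpy as np, cv2
from plant import robot
def cam(n):
    c=robot.calibration(n); f=240/np.tan(np.radians(c["vertical_fov"])/2)
    return np.array([[f,0,c["cx"]],[0,f,c["cy"]],[0,0,1]]),cv2.Rodrigues(np.array(c["rvec"],float))[0],np.array(c["tvec"],float).ravel()
def proj(n,P):
    K,R,t=cam(n); p=(R@np.atleast_2d(P).T).T+t; p=p@K.T; return p[:,:2]/p[:,2:]
def unproj(n,uv,z):
    K,R,t=cam(n); d=R.T@np.linalg.solve(K,[uv[0],uv[1],1]); o=-R.T@t
    return o+d*(z-o[2])/d[2]
def st():
    s=robot.read_state(); R=cv2.Rodrigues(np.array(s["orientation"],float))[0]
    print("t",s["t"],"p",np.round(s["tool_pos"],4),"F",np.round(s["force"],2),"T",np.round(s["wrist_torque"],3),"op",s["opening"],"gf",s["gripper_force"]); print(np.round(R,3).tolist()); return s,R
E
python3 - <<'E'
from h import *
st()
for c in("scene","top"):
    im=robot.read_camera(c); cv2.imwrite(f"pics/{c}0.png",im)
    K,R,t=cam(c); print(c,K[0,0],K[:2,2],-R.T@t)
    for q in("driver_grip","stop_screw","block_knob","driver_stand","fixture","tally_counter","petri_dish","control_vial"):
        for r in robot.landmark_of(c,q)[:4]: print(c,q,np.round(r["centre"],4),round(r["conf"],2),np.round(proj(c,r["centre"])[0]))
E
```

```text
t 0.0 p [ 0.1742 -0.5735  0.2176] F [ 0.17 -0.25 -0.27] T [-0.048 -0.022 -0.022] op 0.09286603369991595 gf 0.0
[[0.957, 0.291, -0.0], [0.291, -0.957, 0.002], [0.0, -0.002, -1.0]]
scene 534.6658113046149 [323.29293482 235.95464352] [0.14490132 0.63786594 0.73009293]
scene driver_grip [0.472  0.2473 0.0851] 0.89 [374. 282.]
scene driver_grip [0.445  0.3752 0.0826] 0.81 [325. 344.]
scene driver_grip [0.5318 0.3324 0.0928] 0.7 [306. 287.]
scene driver_grip [0.4619 0.4487 0.0045] 0.38 [281. 396.]
scene stop_screw [0.6148 0.0915 0.064 ] 0.55 [376. 198.]
scene block_knob [0.517  0.0686 0.0494] 0.96 [425. 225.]
scene driver_stand [5.321e-01 3.309e-01 3.000e-04] 0.72 [310. 321.]
scene fixture [ 0.6147  0.0876 -0.0008] 0.67 [376. 222.]
scene petri_dish [ 0.5753  0.4318 -0.0012] 0.73 [244. 342.]
scene petri_dish [0.6174 0.0891 0.0655] 0.57 [376. 196.]
scene petri_dish [0.6131 0.089  0.0219] 0.43 [376. 214.]
scene control_vial [0.4607 0.4497 0.0014] 0.63 [281. 398.]
top 495.5519359679263 [318.22405364 242.80164915] [0.4069824  0.24679149 0.99987846]
top driver_grip [0.4775 0.2502 0.0865] 0.88 [325. 307.]
top driver_grip [0.5347 0.3295 0.0921] 0.74 [288. 270.]
top driver_grip [0.4448 0.3743 0.0859] 0.55 [255. 314.]
top stop_screw [0.6128 0.0906 0.066 ] 0.83 [418. 252.]
top stop_screw [0.7383 0.2385 0.0029] 0.33 [350. 188.]
top block_knob [0.5193 0.06   0.0462] 0.75 [426. 304.]
top block_knob [0.5312 0.3365 0.0019] 0.37 [287. 277.]
top driver_stand [0.5318 0.3335 0.0006] 0.71 [289. 278.]
top fixture [ 0.6149  0.0919 -0.0019] 0.59 [412. 257.]
top tally_counter [ 0.7412  0.2406 -0.001 ] 0.58 [349. 188.]
top tally_counter [0.5358 0.3327 0.0934] 0.5 [286. 269.]
top petri_dish [5.758e-01 4.303e-01 5.000e-04] 0.75 [246. 249.]
top control_vial [ 0.6157  0.0929 -0.0009] 0.71 [411. 256.]
top control_vial [ 0.4671  0.4509 -0.0046] 0.48 [226. 300.]
```

View pics/scene0.png

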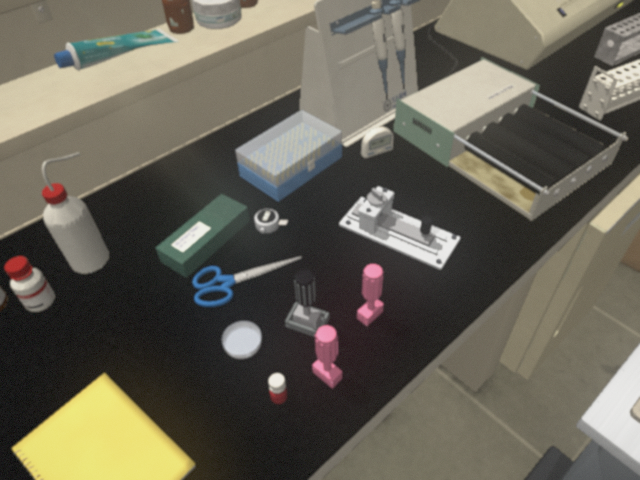

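View pics/top0.png

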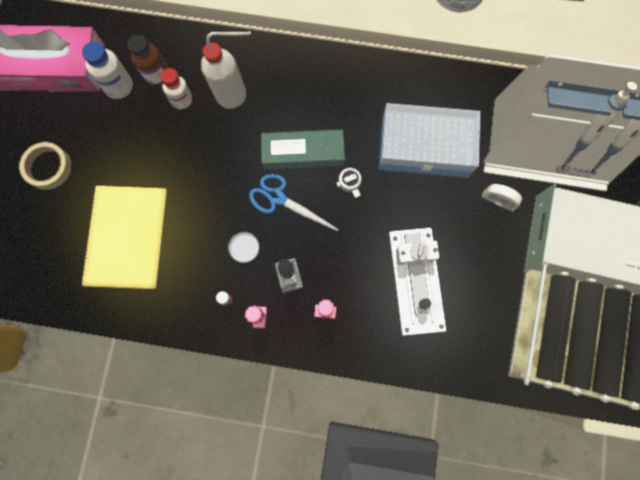

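Black driver in its tray is at scene (305,290) / top (287,268). The look-alikes are the pink ones at scene (372,292) and (326,352), top (325,308) and (256,316). I choose the black one. The fixture is at top (412,280), with the knob at (425,304). Next is a close crop for the yaws.

Run:
```python
from h import *
a=cv2.imread("pics/top0.png");b=cv2.imread("pics/scene0.png")
def cr(im,u,v,w,h,s): return cv2.resize(im[v:v+h,u:u+w],(w*s,h*s),interpolation=cv2.INTER_CUBIC)
o=np.zeros((600,800,3),np.uint8)
x=cr(a,265,250,50,50,6);o[:300,:300]=x
x=cr(b,275,260,60,80,4);o[300:620,:240]=x[:300]
x=cr(a,385,225,64,50,8)[:, :500];o[:400,300:800]=x
x=cr(b,350,180,60,50,4);o[400:600,300:540]=x
cv2.imwrite("pics/crop1.png",o)
# fixture fit: bright base mask in top
g=cv2.cvtColor(a,cv2.COLOR_BGR2GRAY); m=np.zeros_like(g); m[222:342,382:452]=(g[222:342,382:452]>150)*255
m=cv2.morphologyEx(m,cv2.MORPH_CLOSE,np.ones((9,9)))
c=max(cv2.findContours(m,0,1)[0],key=cv2.contourArea); r=cv2.boxPoints(cv2.minAreaRect(c)); print(r)
for p in r: print(np.round(unproj("top",p,.008),4))
for q in("driver_stand","driver_grip"):
  for r in robot.regions_of("top",q)[:3]:
    p=r["pixels"].astype(np.uint8); ys,xs=np.nonzero(p); print(q,r["conf"],xs.mean(),ys.mean(),len(xs),cv2.minAreaRect(np.c_[xs,ys].astype(np.float32)))
```

```text
[[388.66162 231.29236]
 [434.69238 225.53851]
 [447.81543 330.52313]
 [401.78467 336.27698]]
[0.6583 0.1465 0.008 ]
[0.6856 0.0547 0.008 ]
[0.4781 0.0048 0.008 ]
[0.4524 0.0928 0.008 ]
driver_stand 0.84 291.198347107438 280.8223140495868 242 ((288.55889892578125, 275.60028076171875), (29.345294952392578, 20.598140716552734), 73.61045837402344)
driver_grip 0.9 286.7980769230769 270.85897435897436 312 ((286.04150390625, 271.5611572265625), (25.441513061523438, 15.52923583984375), 82.40535736083984)
driver_grip 0.79 325.541935483871 309.0838709677419 310 ((325.90386962890625, 308.4807434082031), (20.39607810974121, 17.454336166381836), 11.309932708740234)
driver_grip 0.69 257.05913978494624 315.758064516129 372 ((256.0, 316.5), (21.0, 20.0), 90.0)
```

View pics/crop1.png

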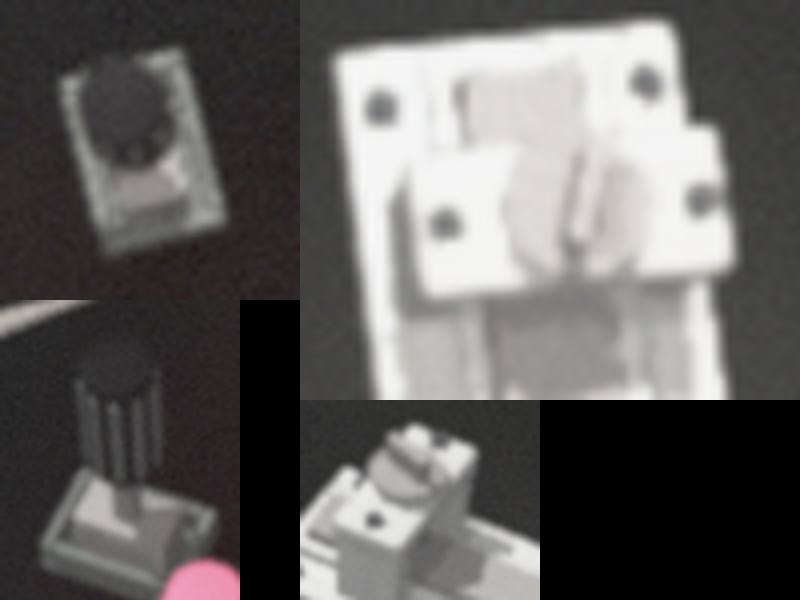

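Run:
```python
from h import *
def T(x,y,z): return unproj("top",(265+x/6-.4,250+y/6-.4),z)[:2]
def F(x,y,z): return unproj("top",(385+(x-300)/8-.4,225+y/8-.4),z)[:2]
def ya(a,b): d=a-b; return round(np.degrees(np.arctan2(d[1],d[0])),1)
print("tray",ya(T(60,80,.016),T(105,255,.016)),ya(T(180,50,.016),T(225,225,.016)))
print("tray c",np.mean([T(60,80,.016),T(105,255,.016),T(180,50,.016),T(225,225,.016)],0))
print("tang",ya(F(595,150,.08),F(580,240,.08)), "c",(F(595,150,.08)+F(580,240,.08))/2)
print("collar c",F(578,210,.066))
print("driver top c",T(122,100,.12))
```

```text
tray 24.6 24.1
tray c [0.53496735 0.33341179]
tang -2.3 c [0.6157311  0.08979735]
collar c [0.61487576 0.0892115 ]
driver top c [0.53589337 0.33302908]
```

>>> play_rows(increments="30 -38 0 -8.5 -1;61 -76 0 -17 -1;91 -114 0 -25.5 -1;121 -152 0 -34 -1;152 -190 0 -42.5 -1;182 -228 0 -51 -1;212 -267 0 -59.5 -1;243 -305 0 -68 -1;273 -343 0 -76.5 -1;304 -381 0 -85 -1;334 -419 0 -93.5 -1;364 -457 0 -102 -1;395 -495 0 -110.5 -1;425 -533 0 -119 -1;455 -571 0 -127.5 -1;486 -609 0 -136 -1;516 -647 0 -144.5 -1;546 -685 0 -153 -1;577 -723 0 -161.5 -1;607 -761 0 -170 -1")

```text
t: 3.0
tool_pos: [0.5345, 0.3326, 0.2185]
orientation: [-0.199, 3.135, 0.0]
force: [0.3, -0.1, 0.9]
opening: 0.0929
gripper_force: 0.0
```

>>> play_rows(increments="0 0 30 -8 -1;0 0 60 -15 -1;0 0 90 -15 -1;0 0 120 -15 -1;0 0 138 -15 -1;0 0 141 -15 -1;0 0 141 -15 0.6;0 0 141 -15 0.6;0 0 141 -15 0.6;0 0 141 -15 0.6;0 0 141 -15 0.6;0 0 141 -15 0.6;0 0 141 -15 0.6", force=25)

```text
t: 4.3
tool_pos: [0.5341, 0.3304, 0.0778]
orientation: [-0.597, 3.084, 0.0]
force: [-0.2, -0.4, -0.2]
opening: 0.0418
gripper_force: 0.0
```

```bash
python3 -c "
from h import *
s,R=st();print(np.round(s['q'],2))"
```

```text
t 4.3 p [0.5341 0.3304 0.0778] F [-0.23 -0.43 -0.22] T [ 0.078 -0.116 -0.032] op 0.041752179872955326 gf 0.0
[[-0.928, -0.373, 0.0], [-0.373, 0.928, 0.0], [-0.0, 0.0, -1.0]]
[ 0.47  0.31  1.55 -0.    1.29 -1.48]
```

>>> play_rows(increments="0 0 0 0 1;0 0 0 0 1;0 0 0 0 1;0 0 0 0 1;0 0 0 0 1;0 0 0 0 1;0 0 -5 0 1;0 0 -20 0 1;0 0 -50 0 1;0 0 -80 0 1;0 0 -110 0 1;0 0 -120 0 1;0 0 -120 0 1", force=25)

```text
t: 5.6
tool_pos: [0.5354, 0.331, 0.2006]
orientation: [-0.596, 3.08, 0.002]
force: [0.4, 0.6, -2.3]
opening: 0.0275
gripper_force: 25.0
```

>>> play_rows(increments="1 -20 0 5 1;4 -60 0 11 1;7 -100 0 17 1;9 -140 0 23 1;12 -180 0 27 1;14 -220 0 27 1;16 -245 0 27 1;16 -254 0 27 1;16 -254 0 27 1;16 -254 0 27 1")

```text
t: 6.6
tool_pos: [0.6132, 0.0897, 0.1965]
orientation: [-0.14, -3.137, -0.001]
force: [-0.2, 0.7, -0.9]
opening: 0.0277
gripper_force: 25.0
```

Run:
```python
from h import *
st()
b=robot.read_camera("scene"); cv2.imwrite("pics/scene1.png",b)
print(proj("scene",[[.615,.0895,.066],[.615,.0895,.128]]))
for q in ("driver_grip","stop_screw"):
  for r in robot.landmark_of("scene",q)[:3]: print(q,np.round(r["centre"],4),r["conf"])
cv2.imwrite("pics/c2.png",cv2.resize(b[110:230,320:450],None,fx=5,fy=5,interpolation=cv2.INTER_CUBIC))
```

```text
t 6.6 p [0.6132 0.0897 0.1965] F [-0.18  0.7  -0.88] T [ 0.073 -0.113  0.074] op 0.02767240209453374 gf 24.99802440404892
[[-0.996, 0.089, -0.002], [0.089, 0.996, 0.0], [0.002, 0.0, -1.0]]
[[376.70350142 196.3654806 ]
 [378.57838607 170.06221958]]
driver_grip [0.4438 0.3763 0.0835] 0.94
driver_grip [0.4737 0.2504 0.0863] 0.78
driver_grip [0.6124 0.0892 0.21  ] 0.57
stop_screw [0.6125 0.0888 0.0649] 0.76
stop_screw [0.6118 0.0873 0.2102] 0.44
```

View pics/c2.png

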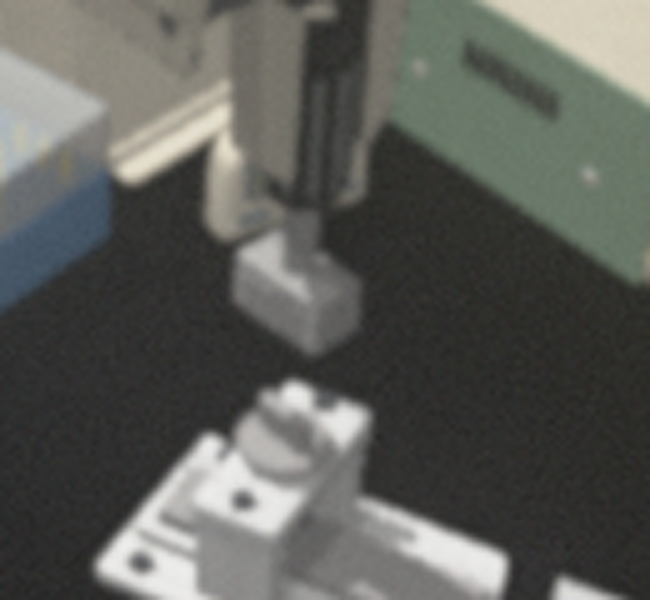

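Run:
```python
from h import *
b=cv2.imread("pics/scene1.png")
cv2.imwrite("pics/c3.png",cv2.resize(b[150:215,355:405],None,fx=11,fy=9,interpolation=cv2.INTER_CUBIC))
def S(x,y,z): return unproj("scene",(320+x/5-.4,110+y/5-.4),z)[:2]
def ya(a,b): d=a-b; return round(np.degrees(np.arctan2(d[1],d[0])),1),round(np.linalg.norm(d),4)
zb=.1965-.0778+.005
L,F,Rr=S(232,298,zb),S(315,355,zb),S(360,315,zb)
print(L,F,Rr,ya(L,F),ya(Rr,F),"c",(L+Rr)/2)
a,c=S(262,393,.08),S(330,440,.08); print("tang",a,c,ya(a,c),(a+c)/2)
print(S(283,435,.066))
```

```text
[0.63527442 0.09965932] [0.59443887 0.10101102] [0.5979545  0.07435721] (np.float64(-1.9), np.float64(0.0409)) (np.float64(-82.5), np.float64(0.0269)) c [0.61661446 0.08700827]
tang [0.62593192 0.09135196] [0.59191178 0.09206244] (np.float64(-1.2), np.float64(0.034)) [0.60892185 0.0917072 ]
[0.61520388 0.09061422]
```

View pics/c3.png

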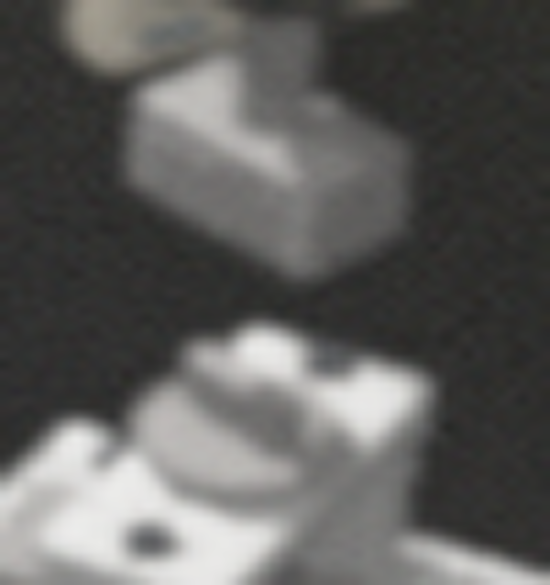

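>>> play_rows(increments="0 0 20 0 1;0 0 36 0 1;0 0 40 0 1;0 0 42 0 1;0 0 44 0 1;0 0 46 0 1;0 0 48 0 1;0 0 48 0 1")

```text
t: 7.55
tool_pos: [0.614, 0.0887, 0.1497]
orientation: [0.14, 3.138, 0.0]
force: [0.1, -0.0, -0.9]
opening: 0.0274
gripper_force: 25.0
```

>>> play_rows(increments="0 0 2 0 1;0 0 4 0 1;0 0 6 0 1;0 0 8 0 1;0 0 9 0 1;0 0 9.5 0 1;0 0 9.5 0 1")

```text
t: 8.25
tool_pos: [0.6139, 0.0888, 0.14]
orientation: [-0.14, -3.138, -0.0]
force: [0.4, 0.0, -1.8]
opening: 0.0276
gripper_force: 25.0
```

Run:
```python
from h import *
s,R=st();print(np.round(s['q'],2))
b=robot.read_camera("scene"); cv2.imwrite("pics/scene2.png",b)
for q in ("driver_grip","stop_screw"):
  for r in robot.landmark_of("scene",q)[:3]: print(q,np.round(r["centre"],4),r["conf"])
cv2.imwrite("pics/c4.png",cv2.resize(b[130:230,330:430],None,fx=6,fy=6,interpolation=cv2.INTER_CUBIC))
```

```text
t 8.25 p [0.6139 0.0888 0.14  ] F [ 0.4   0.   -1.77] T [ 0.039 -0.168 -0.033] op 0.027617889364366884 gf 24.998006522655487
[[-0.996, 0.089, -0.0], [0.089, 0.996, 0.0], [0.0, 0.0, -1.0]]
[ 0.06  0.23  1.52  0.    1.39 -1.42]
driver_grip [0.4717 0.2488 0.086 ] 0.95
driver_grip [0.6131 0.0907 0.1548] 0.69
driver_grip [0.4439 0.3741 0.084 ] 0.62
stop_screw [0.6133 0.0918 0.0672] 0.64
```

View pics/c4.png

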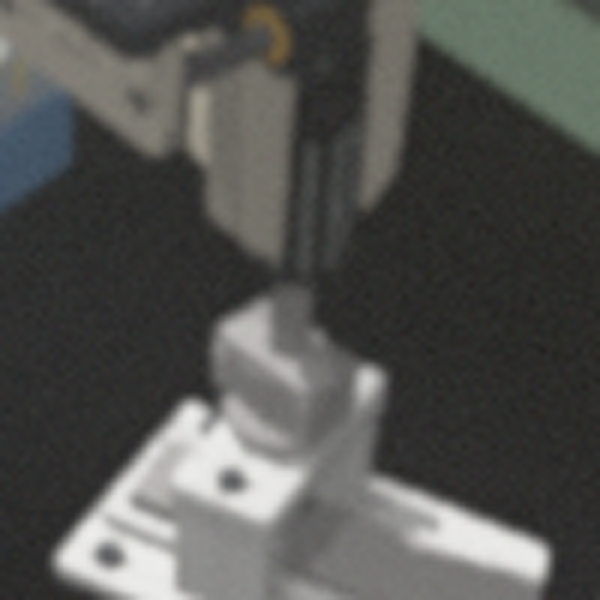

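```bash
cat > tq.py <<'E'
from h import *
import sys
n=int(sys.argv[1]) if len(sys.argv)>1 else 6
A=[]
for i in range(n):
    robot.read_camera("top"); s=robot.read_state(); A.append(np.r_[s["force"],s["wrist_torque"],s["joint_torque"][5],s["q"][5],s["tool_pos"][2]])
A=np.array(A); print("t",s["t"],"mean",np.round(A.mean(0),4)); print("sd",np.round(A.std(0),4))
E
python3 tq.py 6
```

```text
t 8.7 mean [-0.0519 -0.1736 -1.6958  0.0672 -0.147   0.0102  0.     -1.4207  0.1402]
sd [0.2576 0.3284 0.4815 0.023  0.0182 0.022  0.     0.     0.    ]
```

>>> play_rows(increments="0 0 0.2 4 1;0 0 0.4 8 1;0 0 0.6 12 1;0 0 0.8 16 1;0 0 1 20 1;0 0 1.2 24 1")

```text
t: 9.3
tool_pos: [0.6139, 0.0893, 0.139]
orientation: [-0.794, -3.04, -0.001]
force: [0.4, 2.1, -1.1]
opening: 0.028
gripper_force: 25.0
```

```bash
python3 tq.py 6
```

```text
t 9.6 mean [ 0.0979  1.3654 -1.6224  0.3015 -0.125   0.0151  0.1948 -1.0016  0.1389]
sd [0.2554 0.4483 0.4578 0.0239 0.0211 0.0304 0.745  0.0033 0.    ]
```

>>> play_rows(increments="0 0 0.25 5 1;0 0 0.5 10 1;0 0 0.75 15 1;0 0 0.75 15 1")

```text
t: 10.0
tool_pos: [0.614, 0.0888, 0.1382]
orientation: [1.18, 2.911, 0.0]
force: [0.0, 0.8, -1.4]
opening: 0.0281
gripper_force: 25.0
```

>>> play_rows(increments="0 0 0.25 5 1;0 0 0.5 10 1;0 0 0.75 15 1;0 0 0.75 15 1")

```text
t: 10.4
tool_pos: [0.6141, 0.0888, 0.1375]
orientation: [1.547, 2.734, 0.0]
force: [0.8, 1.0, -1.4]
opening: 0.0275
gripper_force: 25.0
```

```bash
python3 tq.py 4
```

```text
t 10.6 mean [ 0.9228  1.0056 -1.8787  0.2411 -0.2885  0.0324  0.2501 -0.4821  0.1375]
sd [0.193  0.1839 0.3926 0.0407 0.0218 0.0235 0.3184 0.0005 0.    ]
```

>>> play_rows(increments="0 0 0.25 5 1;0 0 0.5 10 1;0 0 0.75 15 1;0 0 0.75 15 1")

```text
t: 11.0
tool_pos: [0.6141, 0.0888, 0.1368]
orientation: [1.892, 2.507, 0.0]
force: [0.1, 1.2, -0.7]
opening: 0.0276
gripper_force: 25.0
```

>>> play_rows(increments="0 0 0.25 5 1;0 0 0.5 10 1;0 0 0.75 15 1;0 0 0.75 15 1")

```text
t: 11.4
tool_pos: [0.6139, 0.0889, 0.136]
orientation: [-2.202, -2.241, -0.0]
force: [-0.1, 2.4, -0.8]
opening: 0.0277
gripper_force: 25.0
```

```bash
python3 tq.py 4
```

```text
t 11.6 mean [ 6.4530e-01  2.0004e+00 -1.5647e+00  4.8160e-01 -2.9680e-01  1.1000e-03
  2.2020e-01  4.1200e-02  1.3600e-01]
sd [2.955e-01 6.163e-01 4.878e-01 3.050e-02 2.270e-02 2.500e-02 3.167e-01
 6.000e-04 0.000e+00]
```

>>> play_rows(increments="0 0 0.15 3 1;0 0 0.3 6 1;0 0 0.3 6 1")

```text
t: 11.9
tool_pos: [0.6139, 0.0889, 0.1357]
orientation: [-2.317, -2.122, -0.0]
force: [0.5, 1.3, -1.8]
opening: 0.0281
gripper_force: 25.0
```

```bash
python3 tq.py 5
```

```text
t 12.15 mean [ 0.2267  2.3603 -1.3399  0.61   -0.2014  0.0226  0.1055  0.1479  0.1357]
sd [0.4017 0.4779 0.2974 0.0302 0.0264 0.0302 0.1828 0.0005 0.    ]
```

>>> play_rows(increments="0 0 0.15 3 1;0 0 0.3 6 1;0 0 0.3 6 1")

```text
t: 12.45
tool_pos: [0.6139, 0.0889, 0.1353]
orientation: [-2.426, -1.996, -0.0]
force: [-0.1, 2.8, -1.4]
opening: 0.028
gripper_force: 25.0
```

```bash
python3 tq.py 6
```

```text
t 12.75 mean [ 0.3386  3.4422 -1.126   0.7844 -0.1021  0.0151  0.1063  0.2533  0.1354]
sd [3.942e-01 3.955e-01 5.957e-01 3.690e-02 4.650e-02 2.610e-02 1.766e-01
 4.000e-04 0.000e+00]
```

>>> play_rows(increments="0.7 -0.1 0 0 1;1.5 -0.3 0 0 1;1.5 -0.3 0 0 1")

```text
t: 13.05
tool_pos: [0.6138, 0.0898, 0.1352]
orientation: [2.426, 1.996, -0.001]
force: [0.1, 0.1, -1.3]
opening: 0.0276
gripper_force: 25.0
```

```bash
python3 tq.py 6
```

```text
t 13.35 mean [-0.2222  0.1915 -1.7679 -0.0821 -0.1172 -0.0035  0.0028  0.2573  0.1352]
sd [0.5347 0.6031 0.4128 0.0257 0.0341 0.0297 0.0034 0.     0.    ]
```

>>> play_rows(increments="0 0 0.2 4 1;0 0 0.4 8 1;0 0 0.4 8 1")

```text
t: 13.65
tool_pos: [0.6142, 0.0902, 0.135]
orientation: [2.56, 1.82, 0.001]
force: [0.4, 0.6, -0.8]
opening: 0.0277
gripper_force: 25.0
```

```bash
python3 tq.py 6
```

```text
t 13.95 mean [ 1.2927 -0.2816 -1.9287 -0.0691 -0.3892  0.0159  0.1546  0.3954  0.135 ]
sd [4.429e-01 2.242e-01 3.207e-01 4.070e-02 2.340e-02 2.340e-02 2.395e-01
 4.000e-04 0.000e+00]
```

>>> play_rows(increments="0 0 0.25 5 1;0 0 0.5 10 1;0 0 0.5 10 1")

```text
t: 14.25
tool_pos: [0.614, 0.0903, 0.1345]
orientation: [2.709, 1.591, 0.0]
force: [1.5, -1.4, -1.6]
opening: 0.0276
gripper_force: 25.0
```

```bash
python3 tq.py 4
```

```text
t 14.45 mean [ 1.4164  0.1832 -1.4665 -0.0179 -0.3494  0.0283  0.2853  0.569   0.1344]
sd [3.808e-01 3.885e-01 3.028e-01 3.080e-02 1.950e-02 1.590e-02 3.184e-01
 3.000e-04 0.000e+00]
```

>>> play_rows(increments="0 0 0.25 5 1;0 0 0.5 10 1;0 0 0.5 10 1")

```text
t: 14.75
tool_pos: [0.614, 0.0903, 0.134]
orientation: [2.837, 1.35, 0.0]
force: [1.8, 0.1, -1.8]
opening: 0.0278
gripper_force: 25.0
```

```bash
python3 tq.py 4
```

```text
t 14.95 mean [ 0.8932 -0.4494 -1.3069 -0.0631 -0.3126  0.0393  0.2723  0.7431  0.134 ]
sd [6.170e-01 4.386e-01 3.894e-01 2.830e-02 1.710e-02 1.750e-02 3.180e-01
 3.000e-04 0.000e+00]
```

>>> play_rows(increments="0 0 0.2 4 1;0 0 0.4 7 1;0 0 0.4 7 1")

```text
t: 15.25
tool_pos: [0.6142, 0.0902, 0.1337]
orientation: [2.913, 1.175, 0.001]
force: [2.3, -0.9, -1.1]
opening: 0.0277
gripper_force: 25.0
```

```bash
python3 tq.py 6
```

```text
t 15.55 mean [ 2.1979 -0.458  -0.9917 -0.1872 -0.5773  0.0597  0.1153  0.8663  0.1337]
sd [0.4415 0.4103 0.3833 0.0241 0.0159 0.0327 0.1811 0.0005 0.    ]
```

>>> play_rows(increments="0 0 0.2 4 1;0 0 0.4 7 1;0 0 0.4 7 1")

```text
t: 15.85
tool_pos: [0.6143, 0.0901, 0.1334]
orientation: [2.98, 0.993, 0.001]
force: [3.6, -1.9, -1.2]
opening: 0.0275
gripper_force: 25.0
```

```bash
python3 tq.py 6
```

```text
t 16.15 mean [ 3.375  -1.5592 -0.2688 -0.4647 -0.9114  0.0508  0.1441  0.9889  0.1334]
sd [5.091e-01 3.256e-01 2.520e-01 5.580e-02 1.960e-02 2.210e-02 1.823e-01
 4.000e-04 0.000e+00]
```

>>> play_rows(increments="0 0 0 0 0;0 0 0 0 0;0 0 0 0 -0.3;0 0 0 0 -0.3;0 0 0 0 -0.3;0 0 -10 0 -0.3;0 0 -40 0 -0.3;0 0 -80 0 -0.3;0 0 -90 0 -0.3;-20 -8 -90 6 -1;-50 -21 -90 12 -1;-80 -34 -90 18 -1;-92 -39 -90 23 -1;-92 -39 -90 23 -1;-92 -39 -90 23 -1")

```text
t: 17.65
tool_pos: [0.5174, 0.0663, 0.2237]
orientation: [3.118, 0.383, 0.002]
force: [0.1, -0.3, -0.4]
opening: 0.0929
gripper_force: 0.0
```

Run:
```python
from h import *
st()
b=robot.read_camera("scene"); cv2.imwrite("pics/scene3.png",b)
for q in ("driver_grip","block_knob"):
  for r in robot.landmark_of("scene",q)[:4]: print(q,np.round(r["centre"],4),r["conf"])
cv2.imwrite("pics/c5.png",cv2.resize(b[110:260,330:480],None,fx=4,fy=4,interpolation=cv2.INTER_CUBIC))
```

```text
t 17.65 p [0.5174 0.0663 0.2237] F [ 0.15 -0.27 -0.44] T [-0.02   0.029  0.036] op 0.0929158139701058 gf 0.0
[[0.97, 0.242, 0.001], [0.242, -0.97, 0.0], [0.001, 0.0, -1.0]]
driver_grip [0.6116 0.0908 0.1442] 0.88
driver_grip [0.4747 0.2463 0.0862] 0.6
driver_grip [0.4448 0.3728 0.0842] 0.57
block_knob [0.5163 0.0675 0.0476] 0.96
```

View pics/c5.png

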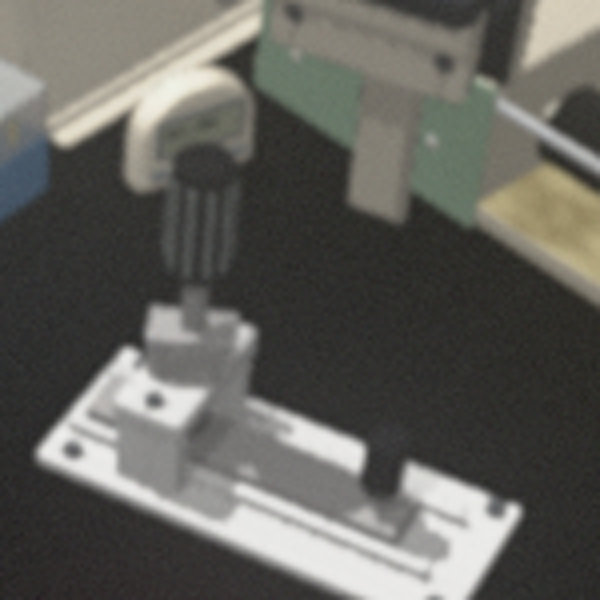

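The driver stands upright on the screw (crop 200,250), and the knob is at crop (383,460), matching the estimate. Next I grip the knob.

>>> play_rows(increments="0 0 45 0 -1;0 0 90 0 -1;0 0 135 0 -1;0 0 170 0 -0.3;0 0 185 0 -0.3;0 0 191 0 -0.3;0 0 191 0 0;0 0 191 0 0.3;0 0 191 0 0.6;0 0 191 0 1;0 0 191 0 1;0 0 191 0 1;0 0 191 0 1;0 0 191 0 1", force=30)

```text
t: 19.2
tool_pos: [0.5173, 0.0655, 0.0325]
orientation: [3.117, 0.38, 0.001]
force: [-0.4, -5.0, 2.6]
opening: 0.0194
gripper_force: 30.0
```

```bash
python3 tq.py 4
```

```text
t 19.4 mean [-0.287  -5.1522  2.9543 -0.9546  0.0672 -0.0281 -0.0078  1.3574  0.0325]
sd [0.1111 0.375  0.3545 0.0238 0.0182 0.045  0.0014 0.     0.    ]
```

>>> play_rows(increments="0 0.4 -0.2 0 1;0 0.9 -0.3 0 1;0 0.9 -0.3 0 1")

```text
t: 19.7
tool_pos: [0.5173, 0.0654, 0.0325]
orientation: [-3.118, -0.38, -0.0]
force: [1.2, -1.9, 1.3]
opening: 0.0195
gripper_force: 30.0
```

```bash
python3 tq.py 3
```

```text
t 19.85 mean [ 1.0836 -2.3979  1.0524 -0.3833 -0.1278 -0.0652 -0.0462  1.3558  0.0325]
sd [0.533  0.3578 0.4993 0.0191 0.009  0.022  0.0036 0.     0.    ]
```

>>> play_rows(increments="-0.4 0 0 0 1;-0.8 0 0 0 1;-1.2 0 0 0 1;-1.6 0 0 0 1;-2 0 0 0 1;-2.4 0 0 0 1;-2.8 0 0 0 1;-3.2 0 0 0 1;-3.6 0 0 0 1;-4 0 0 0 1")

```text
t: 20.85
tool_pos: [0.5141, 0.0646, 0.0326]
orientation: [-3.118, -0.38, -0.003]
force: [7.2, -0.2, -3.7]
opening: 0.0196
gripper_force: 30.0
```

```bash
python3 tq.py 4
```

```text
t 21.05 mean [ 6.4317 -0.7916 -3.7121 -0.1859 -1.0158 -0.0098 -0.0084  1.354   0.0326]
sd [0.2651 0.4655 0.3763 0.0134 0.0122 0.0364 0.0008 0.     0.    ]
```

>>> play_rows(increments="-1 0 0.2 0 1;-2 0 0.2 0 1;-3 0 0.2 0 1;-4 0 0.2 0 1;-5 0 0.2 0 1;-6 0 0.2 0 1;-7 0 0.2 0 1;-8 0 0.2 0 1;-9 0 0.2 0 1;-10 0 0.2 0 1")

```text
t: 22.05
tool_pos: [0.5047, 0.0622, 0.0325]
orientation: [3.118, 0.38, 0.004]
force: [7.4, -0.7, -3.6]
opening: 0.0195
gripper_force: 30.0
```

>>> play_rows(increments="-1 0 0 0 1;-2 0 0 0 1;-3 0 0 0 1;-4 0 0 0 1;-5 0 0 0 1;-6 0 0 0 1;-7 0 0 0 1;-7 0 0 0 1")

```text
t: 22.85
tool_pos: [0.4978, 0.0604, 0.0326]
orientation: [3.118, 0.38, 0.004]
force: [6.4, -1.6, -2.5]
opening: 0.0195
gripper_force: 30.0
```

```bash
python3 tq.py 3
```

```text
t 23.0 mean [ 5.4879 -1.8365 -2.5842 -0.3634 -1.0461 -0.0126 -0.0078  1.3467  0.0325]
sd [4.954e-01 7.665e-01 6.654e-01 1.660e-02 3.130e-02 8.600e-03 5.000e-04
 0.000e+00 0.000e+00]
```

>>> play_rows(increments="0.3 0 0 0 1;0.6 0 0 0 1;0.6 0 0 0 0.4;0.6 0 0 0 0;0.6 0 0 0 0;0.6 0 0 0 -0.2;0.6 0 0 0 -0.2;0.6 0 0 0 -0.2;0 0 -10 0 -0.2;0 0 -40 0 -0.2;0 0 -85 0 -0.2;-20 0 -130 0 -0.2;-50 0 -170 0 -0.2;-50 0 -170 0 -0.2;-50 0 -170 0 -0.2")

```text
t: 24.5
tool_pos: [0.4491, 0.0483, 0.2046]
orientation: [3.118, 0.379, 0.007]
force: [-0.2, -1.4, -1.1]
opening: 0.0555
gripper_force: 0.0
```

Run:
```python
from h import *
st()
b=robot.read_camera("scene"); cv2.imwrite("pics/scene4.png",b)
for q in ("driver_grip","block_knob","stop_screw"):
  for r in robot.landmark_of("scene",q)[:3]: print(q,np.round(r["centre"],4),r["conf"])
cv2.imwrite("pics/c6.png",cv2.resize(b[110:310,230:480],None,fx=3,fy=3,interpolation=cv2.INTER_CUBIC))
```

```text
t 24.5 p [0.4491 0.0483 0.2046] F [-0.2  -1.35 -1.07] T [ 0.027 -0.005 -0.014] op 0.055529248841600015 gf 0.0
[[0.971, 0.24, 0.005], [0.24, -0.971, 0.0], [0.005, 0.001, -1.0]]
driver_grip [0.6124 0.0905 0.1454] 0.88
driver_grip [0.4455 0.3759 0.0861] 0.74
driver_grip [0.4729 0.2482 0.0856] 0.6
block_knob [0.4973 0.0623 0.0514] 0.84
stop_screw [0.611  0.0932 0.0572] 0.39
```

View pics/c6.png

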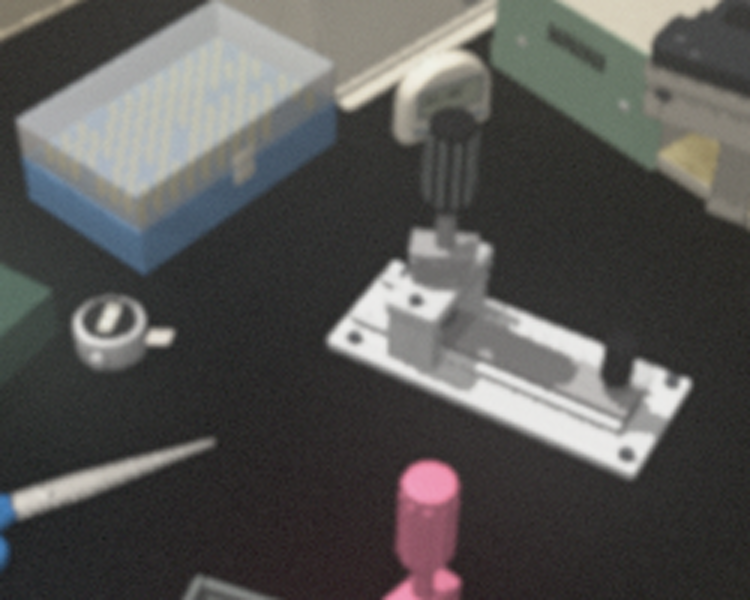

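The driver stands on the screw (crop 448,190), the knob has been drawn forward (crop 618,362) to about 120 mm from the axis, and the gripper is clear. I'm handing the job in.

```bash
python3 -c "
from plant import robot
print(robot.close_job())"
```

```text
the job is handed in; nothing more can be done
None
```

The job is handed in: the driver is left standing on the screw, and the block is drawn about 20 mm forward against a measured drag of about 7 N, which puts the foot force at roughly 6–8 N; the hand-in gave no verdict.

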